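# Dial open the retained-sample lockbox

## Robot

A 6-joint arm with a two-finger parallel gripper is mounted at the origin on the work surface. World frame = base frame: x ahead of the robot, y to its left, z up, the work surface at z = 0. Lengths are in mm, angles in rad, forces in N, time in s.
With the tool pointing down it reaches from about 275 to 875 mm from the base axis. Payload 12.5 kg.
Tool frame: the origin (TCP) lies midway between the tips of the shut fingers; the grasp point (between the pads) lies 19 mm behind it; z points along the fingers, y is the direction in which the jaws open and shut (so a half turn about z gives the same grasp; the last joint's range is limited). The gripper opens to 85 mm and grips with 20 to 120 N. Pads are 22 mm wide; open, the fingers measure 114 mm over their backs; the gripper's body (76 mm by 85 mm) begins 54 mm behind the grasp point. The pads swing forward as they close: fully open they stand 13 mm farther back than shut.
Start: joints at [1.147, 0.351, 1.652, -0, 1.139, -0.085], TCP at [182.764, 518.731, 231.29] pointing down, gripper open.
Joint ranges: [-2.75, 2.75], [-0.79, 2.1], [0.01, 2.65], [-1.57, 4.71], [0.07, 3.14], [-2.87, 2.87]. Speed limits (rad/s): [2.22, 2.22, 2.79, 3.14, 3.14, 3.14].

## Interface

Orientations are given as a rotation vector (axis times angle).
In Python, from rig import sense, read_camera, camera_model, finish_job gives the robot as it stands.
- The arm moves only by the tool drive_tool, never from a script. Its arguments are lists of equal length, an entry for each row: "linear": the shift along the tool's x, y, z in mm, a list of three; "rot": the turn, a rotation vector about the tool's x, y, z in rad, a list of three; "fingers": the closure, from 0 (fully open) to 1 (shut). A call has 1 to 20 rows; each row shifts and turns the commanded pose from where the row before left it, along the tool's axes as they then stand; what a row does not reach is not made up. A row lasts 1/12 s, in which the tool goes at most 41.7 mm and 7.16 degrees, less where a joint would pass 70% of its speed; a pose out of reach is approached as far as the arm can. A call is refused whole if a number of a shift passes 41.7 or a number of a turn 0.125, either way. A call with a gripper value outside its range is refused whole. The fingers move at their own pace and stop on an object; "newtons" is the grip in N (left out, the last holds). Time passes only in rows, so rows that do not move let the fingers close. It gives the time, the measured TCP pose, the force and the opening at its end, in the units of the state.
- sense(): the state, without advancing time (a new reading comes with each control period).
- read_camera(name): name is "side" or "top"; returns (picture, depth): 480x640x3 uint8, red, green, blue; 480x640 float32, mm along the optical axis (not along the pixel's ray), 0 where there is no reading.
- camera_model(name): a dict with "mtx" (3x3 intrinsics, pixels), "k1" (the pictures are not rectified: a ray, as slopes to the right and down, at radius r is drawn at 1 + k1 r^2 times it, then the intrinsics apply), "rvec" (rotation vector, rad) and "tvec" (3), from world to camera coordinates, as OpenCV has them. Camera axes: x right, y down, z forward; pixel columns grow to the right and rows downward; lengths in mm; the calibration is good to about 2 mm. A picture is of the moment at which its call begins. camera_model takes no time and is no camera call.
- finish_job(): hands the job in, once; it reports no verdict.
The state is a dict: "t": time; "q": joint angles; "joint_velocities": joint speeds; "joint_efforts": joint torques, N m; "eef_pos": TCP position; "tcp_rot": TCP orientation; "contact_force": force on the tool from outside, world axes, zero at the start; "moment": the same for the moment, N m; "gripper_width": finger opening in mm.
Only numpy, scipy, OpenCV 4.12 (cv2) and the standard library are available. Lean on these libraries where they do the work, as an engineer would, in place of code of your own. Each camera call takes 0.05 s, during which the arm holds its last target. There are 200 camera calls.

## Task

Unlock the grey sample lockbox with its crank dial and open it. Keeping hold of the crank knob so that it never slips from the fingers, wind it anticlockwise (seen from above) at least two whole turns and from there on to a stop at 9 o'clock, then clockwise past 9 o'clock once (one whole turn) and on to a stop at 11 o'clock, then slowly anticlockwise, less than three quarters of a turn, until you feel it stop dead by itself, without forcing it. Then let go and lift straight off the knob, gently slide the box's cover fully open towards the robot by its fin, let go of that too, and leave everything around the box where it is.

Things in the scene. Friction and masses are not known exactly. Their poses are not given: they have to be found in the camera images.
- lockbox: Grey steel lockbox, 180 (x) x 280 (y) x 100 mm high, fixed to the table, yawed by up to 0.35 rad. Origin: centre of its underside. Its +x is the side away from the robot; its +y half carries the dial, its -y half the aluminium sliding cover.
- mark12 (a point): The 12 o'clock mark (a double black mark), 58 mm from the dial's axis along box +x, on the fixed aluminium ring of hour marks. As on a clock face the hours run clockwise seen from above: 3 o'clock is box -y, 6 is box -x, 9 is box +y; 3, 6 and 9 are long marks. Stopping within 9 degrees of 9 and 11 (hours are 30 degrees apart) is good enough.
- dial: Dark steel dial disc, 100 mm across, upper face 108 mm above the table. Origin: on its axis, 100 mm above the table, at box (0, +70) mm; its x axis runs along the crank arm and so points at the hour shown. It turns without end stops against a light drag (1 to 3 N at the knob); over 20 N at the knob breaks the lock when the bolt is in. After an overrun of 9 or 11, start afresh.
- knob_mid (a point): Point to grasp on the crank knob, a black upright round knob, 16 mm across, 36 mm tall; the point is on its axis, 14 mm below its top, 134 mm above the table, 40 mm from the dial's axis. It spins freely on its pin, so it can be held in a fixed orientation while carried round its circle, and gives 5 mm in or out along the crank (0.4 N per mm). It starts between about 9:30 and 2:30.
- cover: Aluminium sliding cover with a black fin. Its origin coincides with the box's when shut, and moves 110 mm along box -x to the end stop when fully open (about 2 N friction). Locked by a spring bolt, a flat steel tongue between dial and cover; with the combination complete it snaps 8 mm towards the dial, stops the dial dead (about 4 degrees of play) and frees the cover.
- cover_grip (a point): Point to grasp on the cover's fin: an upright fin, 12 mm thick along box x, 50 mm long along box y, its top 17 mm above this point, the cover's surface 21 mm below it; at box (+45, -76, 126) mm when shut, (-65, -76, 126) mm when open. Where on the last turn the bolt drops differs each time: 70 to 190 degrees anticlockwise of 11.
- tube_rack: Bystander: white rack with red-capped tubes, 62 mm tall, beside the box at +y. Origin under its centre.
- reagent: Bystander: amber bottle, 60 mm across, 120 mm tall, beside the box at +y. Origin under its centre.
- spanner: Bystander: spanner, 150 mm, lying beside the box at -y.
- jaw: Bystander: L-shaped aluminium gripper jaw, 40 x 50 x 44 mm, beside the box at -y.
- cap_bowl: Bystander: white bowl, 90 mm across, behind the box (+x).
- bit_tray: Bystander: grey tray, 90 x 120 x 30 mm, behind the box (+x).

How it is judged:
By the outcome, as a careful person would: the job done as asked, in the order asked, and still so for the second after the job is handed in, with the robot touching nothing.
It also fails if it takes over 72 s, if anything falls off the work surface, if the arm or the gripper's body presses on something with over 40 N, if the wrist force passes 120 N, or if a joint passes its speed limit or range.

## Working session

There is one attempt and no reset: what is moved stays moved. The work goes in short steps, Python scripts to look and compute and a tool call to move; the robot and the scene stay as the last step left them, time stands still between calls to the robot, and variables do not carry over. Pictures are saved under pics/ and viewed, about 8 in all and at most 12, crops included, and the job is handed in when it is done.

Besides the shell and the picture viewer there is one more tool, called after "Call:" in YAML: its name, and indented under it one key for each argument. drive_tool: Moves the arm, as the interface text tells. Its arguments: {"type":"object","properties":{"linear":{"type":"array"},"rot":{"type":"array"},"fingers":{"type":"array"},"newtons":{"type":"number"}},"required":["linear","rot","fingers"]}

```bash
ls; mkdir -p pics; python3 - <<'E'
from rig import *
import cv2,numpy as np
for n in("top","side"):
    p,d=read_camera(n); cv2.imwrite(f"pics/{n}0.png",p[:,:,::-1]); np.savez(f"{n}0.npz",p=p,d=d)
    m=camera_model(n); print(n,m)
print(sense())
E
```

```text
pics
top {'mtx': array([[591.20608251,   0.        , 331.53437437],
       [  0.        , 591.20608251, 238.19243322],
       [  0.        ,   0.        ,   1.        ]]), 'k1': 0.03141208825931714, 'rvec': array([ 2.16183289, -2.09968146,  0.18587121]), 'tvec': array([ 15.47017657, 635.48766592, 992.0467791 ])}
side {'mtx': array([[506.82474295,   0.        , 316.04443432],
       [  0.        , 506.82474295, 244.81457665],
       [  0.        ,   0.        ,   1.        ]]), 'k1': -0.1467453417701535, 'rvec': array([ 2.36699062, -0.33798089,  0.14429563]), 'tvec': array([-602.52855961,  211.97751665,  712.53218575])}
{'t': 0.1, 'q': array([ 1.14742399e+00,  3.51196864e-01,  1.65233313e+00,  1.97533385e-05,
        1.13910786e+00, -8.46014419e-02]), 'joint_velocities': array([ 0.00130219, -0.00040448, -0.00112522, -0.00071566,  0.00033882,
       -0.00086942]), 'joint_efforts': array([ 4.27247569e-04, -5.06833470e+01, -2.91875929e+01, -1.69245195e-04,
        2.62791895e-03,  4.12748295e-05]), 'eef_pos': array([182.63412897, 518.48707738, 230.81455911]), 'tcp_rot': array([-5.29564622e-01, -3.09635335e+00,  1.58191135e-03]), 'contact_force': array([-0.06771206, -0.26093492, -0.05651578]), 'moment': array([0.00161246, 0.01722652, 0.00842249]), 'gripper_width': 85.40220008184245}
```

View pics/top0.png

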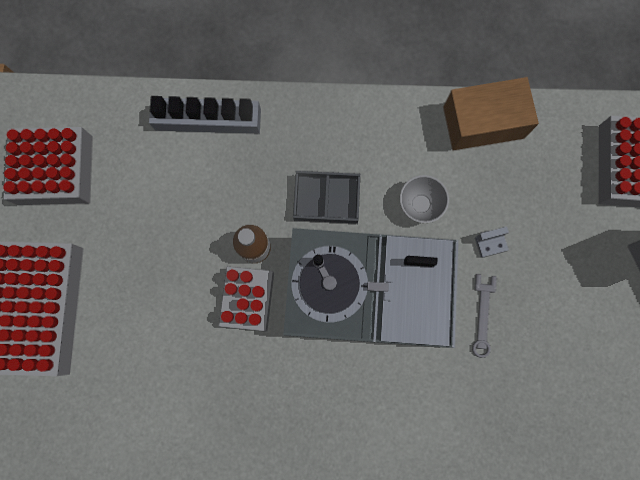

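View pics/side0.png

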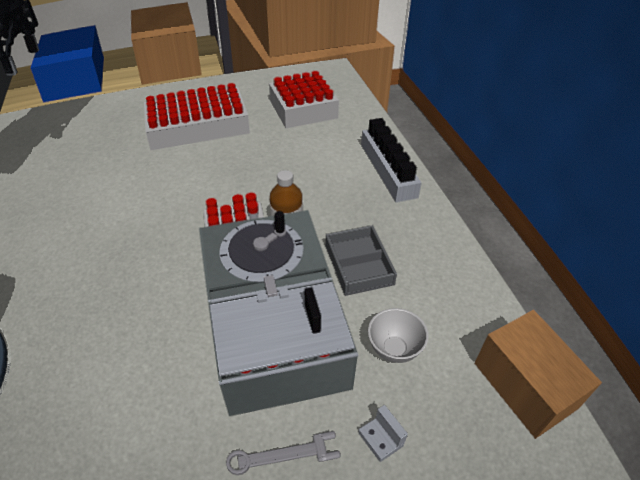

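Top view: dial centre about (329,283), knob (318,260), 12 mark (332,250), fin (421,261). Side view: knob (280,222), fin (313,310). Now measuring these by masks and rays.

```bash
cat > h.py <<'E'
import numpy as np,cv2
from rig import *
def ray(n,uv):
    m=camera_model(n); R=cv2.Rodrigues(m["rvec"])[0]
    p=cv2.undistortPoints(np.array(uv,float).reshape(-1,1,2),m["mtx"],np.array([m["k1"],0,0,0,0])).reshape(-1,2)
    return -R.T@m["tvec"],np.c_[p,np.ones(len(p))]@R
def plane(n,uv,z):
    c,d=ray(n,uv); return c+d*((z-c[2])/d[:,2])[:,None]
def tri(u1,u2):
    a,d=ray("top",[u1]);b,e=ray("side",[u2]);d=d[0];e=e[0]
    s=np.linalg.lstsq(np.c_[d,-e],b-a,rcond=None)[0]; p,q=a+s[0]*d,b+s[1]*e
    return (p+q)/2,np.linalg.norm(p-q)
def world(n,d):
    v,u=np.nonzero(d>0);c,r=ray(n,np.c_[u,v]);W=np.full(d.shape+(3,),np.nan);W[v,u]=c+r*d[v,u][:,None];return W
E
python3 - <<'E'
from h import *
for n,boxk,boxf in(("top",(300,245,345,300),(395,250,445,272)),("side",(268,205,292,240),(298,280,330,340))):
    f=np.load(n+"0.npz");p,d=f["p"],f["d"];W=world(n,d);g=p.max(2)
    for nm,(a,b,c,e) in(("knob",boxk),("fin",boxf)):
        m=np.zeros(g.shape,bool);m[b:e,a:c]=(g[b:e,a:c]<40);
        k,l,s,ce=cv2.connectedComponentsWithStats(m.astype(np.uint8));i=1+np.argmax(s[1:,4]);m=l==i
        P=W[m];zt=148 if nm=="knob" else 143
        t=m&(abs(W[...,2]-zt)<4); v,u=np.nonzero(t)
        print(n,nm,s[i],ce[i],"zmax",np.nanpercentile(P[:,2],[5,50,95]),"top px",len(u),u.mean(),v.mean())
        if len(u):
            q=plane(n,np.c_[u,v],zt)[:,:2];print("  mean",q.mean(0),"rect",cv2.minAreaRect(q.astype(np.float32)))
f=np.load("top0.npz");p,d=f["p"],f["d"];W=world("top",d)
# dial ring: bright annulus
g=p.max(2);m=np.zeros(g.shape,np.uint8);m[240:328,286:368]=(g[240:328,286:368]>125)
print("levels ring/box/dial",g[250,320],g[235,300],g[295,340],"z ring",W[250,320],W[283,295],"box",W[235,300],"dial",W[295,340])
cs,_=cv2.findContours(m,cv2.RETR_EXTERNAL,cv2.CHAIN_APPROX_NONE);c=max(cs,key=cv2.contourArea)
e=cv2.fitEllipse(c);print("ring ellipse",e,plane("top",[e[0]],101))
# dark mark pixels in ring
for z in(101,):
    v,u=np.mgrid[240:328,286:374];P=plane("top",np.c_[u.ravel(),v.ravel()],z);c0=plane("top",[e[0]],z)[0]
    r=np.hypot(*(P-c0)[:,:2].T);a=np.degrees(np.arctan2((P-c0)[:,1],(P-c0)[:,0]));gg=g[240:328,286:374].ravel()
    s=(r>54)&(r<61)
    for k in range(-180,180,5):
        q=s&(a>=k)&(a<k+5); print(k,int(gg[q].mean()),end="; ")
b=cv2.resize(p[225:350,280:465],None,fx=4.3,fy=4.3,interpolation=cv2.INTER_CUBIC);cv2.imwrite("pics/c1.png",b[:,:,::-1])
E
```

```text
top knob [307 255  16  11 111] [315.95495495 260.54054054] zmax [106.58645871 146.54175054 150.26956522] top px 69 317.57971014492756 259.1159420289855
  mean [583.84008818  55.17147528] rect ((584.0286254882812, 55.30741500854492), (12.930827140808105, 14.428680419921875), 1.6792594194412231)
top fin [404 256  33  11 300] [419.99       260.98333333] zmax [118.7713219  141.96689561 144.8639985 ] top px 217 420.8294930875576 259.91705069124424
  mean [ 588.1285157  -110.89198866] rect ((588.1597900390625, -111.14805603027344), (48.50041198730469, 11.871907234191895), 88.08939361572266)
side knob [273 211  11  22 186] [278.84408602 221.75268817] zmax [115.10610681 136.1147225  149.31359612] top px 57 279.2456140350877 214.94736842105263
  mean [585.49014677  53.63955117] rect ((585.3474731445312, 54.64198303222656), (15.567378044128418, 11.981325149536133), 76.18209075927734)
side fin [304 288  17  45 462] [312.03463203 309.91341991] zmax [111.96099248 142.05276206 144.82583542] top px 256 312.16796875 303.4765625
  mean [ 588.2903654  -113.73865176] rect ((588.213623046875, -113.16400
[... 372 characters left out ...]
234), 147.46861267089844) [[549.87100118  36.19046968 101.        ]]
-180 134; -175 133; -170 131; -165 132; -160 132; -155 111; -150 133; -145 133; -140 133; -135 133; -130 132; -125 110; -120 132; -115 132; -110 134; -105 134; -100 110; -95 56; -90 108; -85 133; -80 133; -75 133; -70 133; -65 116; -60 131; -55 132; -50 133; -45 131; -40 132; -35 119; -30 131; -25 131; -20 129; -15 133; -10 50; -5 82; 0 95; 5 132; 10 132; 15 128; 20 131; 25 112; 30 132; 35 125; 40 98; 45 80; 50 80; 55 69; 60 127; 65 127; 70 129; 75 129; 80 128; 85 74; 90 130; 95 130; 100 130; 105 130; 110 130; 115 110; 120 130; 125 131; 130 133; 135 134; 140 134; 145 102; 150 137; 155 135; 160 135; 165 132; 170 136; 175 67;
```

View pics/c1.png

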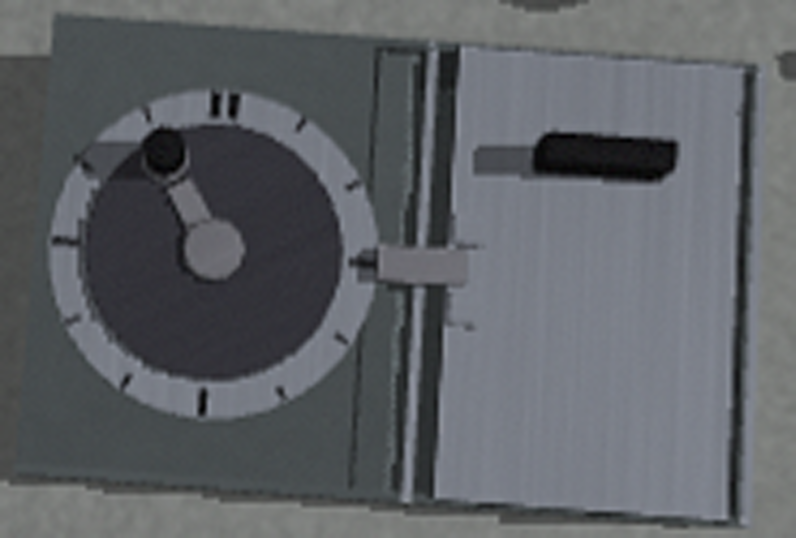

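Close-up: 12 mark at crop (224,105), dial hub (214,249), knob (165,152), bolt (420,265), fin (605,155). This gives dial axis ≈ (549.7, 35.9), yaw ≈ -2.4°, knob ≈ (584.5, 54.8), about 11 o'clock. The fin is at (588.2, -112). Dial-to-fin comes out at 153.3 mm against 152.8 given, and the knob radius at 39.6 against 40. I'll turn the tool so tool y = box +x and tool x = box +y.

Call:
drive_tool:
  linear:
    - [0,0,0]
    - [0,0,0]
    - [0,0,0]
    - [0,0,0]
    - [0,0,0]
    - [0,0,0]
    - [0,0,0]
    - [0,0,0]
    - [0,0,0]
    - [0,0,0]
    - [0,0,0]
  rot:
    - [0,0,0.12]
    - [0,0,0.12]
    - [0,0,0.12]
    - [0,0,0.12]
    - [0,0,0.12]
    - [0,0,0.12]
    - [0,0,0.12]
    - [0,0,0.12]
    - [0,0,0.12]
    - [0,0,0.12]
    - [0,0,0.074]
  fingers: [0,0,0,0,0,0,0,0,0,0,0]
  newtons: 60

```text
t: 1.02
eef_pos: [182.7, 518.6, 231.0]
tcp_rot: [2.275, 2.167, -0.001]
contact_force: [0.3, 0.8, 0.2]
gripper_width: 85.3
```

Call:
drive_tool:
  linear:
    - [-27.9,26.3,0]
    - [-27.9,26.3,0]
    - [-27.9,26.3,0]
    - [-27.9,26.3,0]
    - [-27.9,26.3,0]
    - [-27.9,26.3,0]
    - [-27.9,26.3,0]
    - [-27.9,26.3,0]
    - [-27.9,26.3,0]
    - [-27.9,26.3,0]
    - [-27.9,26.3,0]
    - [-27.9,26.3,0]
    - [-27.9,26.3,0]
    - [-27.9,26.3,0]
    - [-27.9,26.3,0]
    - [-27.9,26.3,0]
    - [0,0,0]
    - [0,0,0]
    - [0,0,0]
  rot:
    - [0,0,0]
    - [0,0,0]
    - [0,0,0]
    - [0,0,0]
    - [0,0,0]
    - [0,0,0]
    - [0,0,0]
    - [0,0,0]
    - [0,0,0]
    - [0,0,0]
    - [0,0,0]
    - [0,0,0]
    - [0,0,0]
    - [0,0,0]
    - [0,0,0]
    - [0,0,0]
    - [0,0,0]
    - [0,0,0]
    - [0,0,0]
  fingers: [0,0,0,0,0,0,0,0,0,0,0,0,0,0,0,0,0,0,0]

```text
t: 2.6
eef_pos: [583.9, 55.3, 230.8]
tcp_rot: [-2.267, -2.173, 0.001]
contact_force: [-0.2, 0.5, -0.1]
gripper_width: 85.0
```

Call:
drive_tool:
  linear:
    - [0,0,30]
    - [0,0,30]
    - [0,0,25]
    - [0,0,15]
    - [0,0,10]
    - [0,0,4.8]
    - [0,0,0]
    - [0,0,0]
    - [0,0,0]
    - [0,0,0]
    - [0,0,0]
    - [0,0,0]
    - [0,0,0]
    - [0,0,0]
    - [0,0,0]
    - [0,0,0]
    - [0,0,0]
    - [0,0,0]
  rot:
    - [0,0,0]
    - [0,0,0]
    - [0,0,0]
    - [0,0,0]
    - [0,0,0]
    - [0,0,0]
    - [0,0,0]
    - [0,0,0]
    - [0,0,0]
    - [0,0,0]
    - [0,0,0]
    - [0,0,0]
    - [0,0,0]
    - [0,0,0]
    - [0,0,0]
    - [0,0,0]
    - [0,0,0]
    - [0,0,0]
  fingers: [0,0,0,0,0,0,0,1,1,1,1,1,1,1,1,1,1,1]
  newtons: 60

```text
t: 4.1
eef_pos: [584.8, 55.1, 116.9]
tcp_rot: [2.267, 2.174, 0.001]
contact_force: [0.6, 0.2, 5.3]
gripper_width: 14.2
```

```bash
python3 - <<'E'
from h import *
s=sense();print(s["eef_pos"],s["contact_force"],s["gripper_width"])
p,d=read_camera("side");q,_=read_camera("top")
a=cv2.resize(p[150:310,180:380],None,fx=2,fy=2);b=cv2.resize(q[210:370,260:460],None,fx=2,fy=2)
cv2.imwrite("pics/g1.png",np.hstack([a,b])[:,:,::-1])
E
```

```text
[584.76673961  55.08720638 116.86504724] [0.59736115 0.19230746 5.27478948] 14.215466861541877
```

View pics/g1.png

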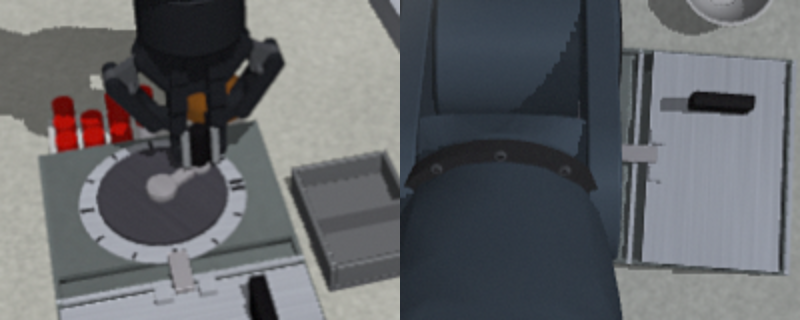

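Knob gripped (14 mm opening). Starting to wind anticlockwise to box angle 180° (6 o'clock) and checking tracking.

Call:
drive_tool:
  linear:
    - [4,-2.4,-1]
    - [4,-3.3,0]
    - [6.3,-8.3,0]
    - [4,-9.6,0]
    - [1.4,-10.4,0]
    - [-1.4,-10.4,0]
    - [-4,-9.6,0]
    - [-6.3,-8.3,0]
    - [-8.3,-6.3,0]
    - [-9.6,-4,0]
    - [-10.4,-1.4,0]
  rot:
    - [0,0,0]
    - [0,0,0]
    - [0,0,0]
    - [0,0,0]
    - [0,0,0]
    - [0,0,0]
    - [0,0,0]
    - [0,0,0]
    - [0,0,0]
    - [0,0,0]
    - [0,0,0]
  fingers: [1,1,1,1,1,1,1,1,1,1,1]

```text
t: 5.12
eef_pos: [508.6, 37.3, 117.2]
tcp_rot: [-2.267, -2.174, 0.001]
contact_force: [1.7, 1.2, -8.4]
gripper_width: 14.4
```

```bash
cat >> h.py <<'E'
C=np.array([549.7,35.9]);Y=-0.042;RB=np.array([[np.cos(Y),-np.sin(Y)],[np.sin(Y),np.cos(Y)]])
def st():
    s=sense();b=RB.T@(s["eef_pos"][:2]-C);print("t",s["t"],"box",b.round(1),"r",np.hypot(*b).round(1),"ang",np.degrees(np.arctan2(b[1],b[0])).round(1),"z",s["eef_pos"][2].round(1),"F box",(RB.T@s["contact_force"][:2]).round(1),s["contact_force"][2].round(1),"w",round(s["gripper_width"],1))
E
python3 -c "from h import *;st()"
```

```text
t 5.1167 box [-41.1  -0.4] r 41.1 ang -179.5 z 117.2 F box [1.6 1.3] -8.4 w 14.4
```

Call:
drive_tool:
  linear:
    - [-10.4,1.4,0.5]
    - [-9.6,4,0]
    - [-8.3,6.3,0]
    - [-6.3,8.3,0]
    - [-4,9.6,0]
    - [-1.4,10.4,0]
    - [1.4,10.4,0]
    - [4,9.6,0]
    - [6.3,8.3,0]
    - [8.3,6.3,0]
    - [9.6,4,0]
    - [10.4,1.4,0]
    - [10.4,-1.4,0]
    - [9.6,-4,0]
    - [8.3,-6.3,0]
    - [6.3,-8.3,0]
    - [4,-9.6,0]
    - [1.4,-10.4,0]
    - [-1.4,-10.4,0]
    - [-4,-9.6,0]
  rot:
    - [0,0,0]
    - [0,0,0]
    - [0,0,0]
    - [0,0,0]
    - [0,0,0]
    - [0,0,0]
    - [0,0,0]
    - [0,0,0]
    - [0,0,0]
    - [0,0,0]
    - [0,0,0]
    - [0,0,0]
    - [0,0,0]
    - [0,0,0]
    - [0,0,0]
    - [0,0,0]
    - [0,0,0]
    - [0,0,0]
    - [0,0,0]
    - [0,0,0]
  fingers: [1,1,1,1,1,1,1,1,1,1,1,1,1,1,1,1,1,1,1,1]

```text
t: 6.78
eef_pos: [529.8, 72.5, 117.1]
tcp_rot: [-2.267, -2.175, -0.001]
contact_force: [4.3, 1.1, -3.1]
gripper_width: 14.0
```

```bash
python3 - <<'E'
from h import *
st()
p,d=read_camera("side")
a=cv2.resize(p[150:310,180:380],None,fx=3,fy=3)
cv2.imwrite("pics/g2.png",a[:,:,::-1])
E
```

```text
t 6.7833 box [-21.4  35.8] r 41.7 ang 120.9 z 117.1 F box [4.3 1.3] -3.1 w 14.0
```

View pics/g2.png

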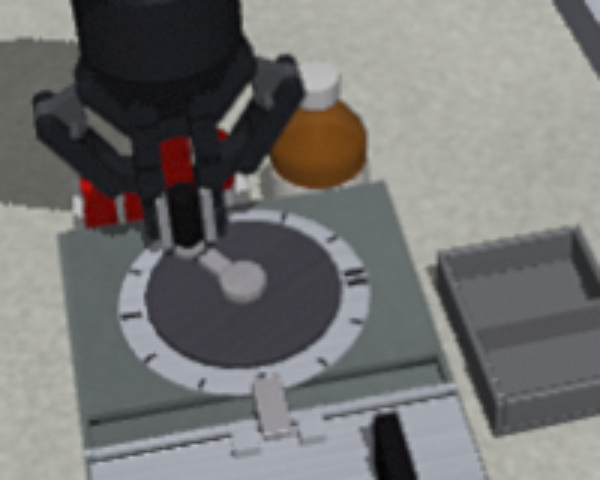

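Knob still held between the pads at crop (185,225), crank at 8 o'clock, which matches the commanded 120°. Continuing to 9 o'clock.

Call:
drive_tool:
  linear:
    - [-6.3,-8.3,0]
    - [-8.3,-6.3,0]
    - [-9.6,-4,0]
    - [-10.4,-1.4,0]
    - [-10.4,1.4,0]
    - [-9.6,4,0]
    - [-8.3,6.3,0]
    - [-6.3,8.3,0]
    - [-4,9.6,0]
    - [-1.4,10.4,0]
    - [1.4,10.4,0]
    - [4,9.6,0]
    - [6.3,8.3,0]
    - [8.3,6.3,0]
    - [9.6,4,0]
    - [10.4,1.4,0]
    - [10.4,-1.4,0]
    - [9.6,-4,0]
    - [8.3,-6.3,0]
    - [6.3,-8.3,0]
  rot:
    - [0,0,0]
    - [0,0,0]
    - [0,0,0]
    - [0,0,0]
    - [0,0,0]
    - [0,0,0]
    - [0,0,0]
    - [0,0,0]
    - [0,0,0]
    - [0,0,0]
    - [0,0,0]
    - [0,0,0]
    - [0,0,0]
    - [0,0,0]
    - [0,0,0]
    - [0,0,0]
    - [0,0,0]
    - [0,0,0]
    - [0,0,0]
    - [0,0,0]
  fingers: [1,1,1,1,1,1,1,1,1,1,1,1,1,1,1,1,1,1,1,1]

```text
t: 8.5
eef_pos: [570.7, 71.2, 117.1]
tcp_rot: [2.267, 2.175, 0.001]
contact_force: [3.9, -2.2, -0.1]
gripper_width: 14.4
```

Call:
drive_tool:
  linear:
    - [3,-6.3,0]
    - [1.8,-6.8,0]
    - [0.4,-3.4,0]
    - [0.2,-3.5,0]
    - [0,0,0]
    - [0,0,0]
    - [0,0,0]
  rot:
    - [0,0,0]
    - [0,0,0]
    - [0,0,0]
    - [0,0,0]
    - [0,0,0]
    - [0,0,0]
    - [0,0,0]
  fingers: [1,1,1,1,1,1,1]

```text
t: 9.08
eef_pos: [551.0, 76.0, 117.0]
tcp_rot: [-2.267, -2.173, 0.001]
contact_force: [-1.6, 0.2, 1.2]
gripper_width: 13.8
```

```bash
python3 - <<'E'
from h import *
st()
p,d=read_camera("side")
a=cv2.resize(p[180:300,190:310],None,fx=5,fy=5)
cv2.imwrite("pics/g3.png",a[:,:,::-1])
E
```

```text
t 9.0833 box [-0.4 40.1] r 40.1 ang 90.6 z 117.0 F box [-1.6  0.1] 1.2 w 13.8
```

View pics/g3.png

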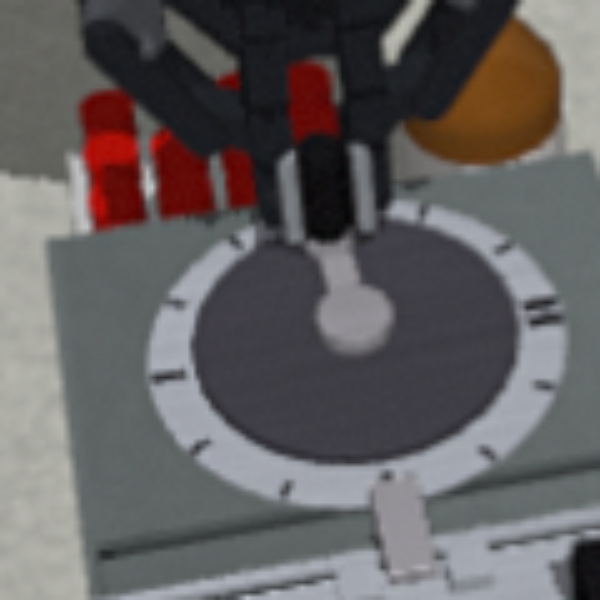

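At crop: hub (355,315), arm end (338,262), 3 mark (387,475), 12 mark (542,312). I'll check the arm's angle numerically.

```bash
cat >> h.py <<'E'
def arm(z=112,save=None):
    p,d=read_camera("side")
    if save: cv2.imwrite(save,cv2.resize(p[180:300,190:310],None,fx=5,fy=5)[:,:,::-1])
    v,u=np.mgrid[180:300,190:330];uv=np.c_[u.ravel(),v.ravel()]
    W=world("side",d)[180:300,190:330].reshape(-1,3)
    P=plane("side",uv,z)[:,:2];b=(P-C)@RB;r=np.hypot(*b.T);g=p[180:300,190:330].max(2).ravel()
    for lo,hi in((11,20),(20,30)):
        m=(r>lo)&(r<hi)&(g>85);t=np.median(b[m],0) if m.any() else np.zeros(2);print("arm",m.sum(),t.round(1),np.degrees(np.arctan2(t[1],t[0])).round(1),"z",np.nanmedian(W[m,2]).round(0) if m.any() else 0)
    m=(np.hypot(*((plane("side",uv,116)[:,:2]-C)@RB).T)<12)&(g>85);print("hub@116",((plane("side",uv[m],116)[:,:2]-C)@RB).mean(0).round(1),np.nanmedian(W[m,2]))
E
python3 -c "
from h import *
arm()"
```

```text
arm 75 [ 2.4 11.5] 78.0 z 116.0
arm 36 [ 0.5 24.5] 88.7 z 113.0
hub@116 [ 0.2 -0.2] 116.75139056810679
```

At 9 (arm 88.7°, tool 90.6°). Next: one turn clockwise and on to 11.

Call:
drive_tool:
  linear:
    - [-1.4,10.4,0]
    - [-4,9.6,0]
    - [-6.3,8.3,0]
    - [-8.3,6.3,0]
    - [-9.6,4,0]
    - [-10.4,1.4,0]
    - [-10.4,-1.4,0]
    - [-9.6,-4,0]
    - [-8.3,-6.3,0]
    - [-6.3,-8.3,0]
    - [-4,-9.6,0]
    - [-1.4,-10.4,0]
    - [1.4,-10.4,0]
    - [4,-9.6,0]
    - [6.3,-8.3,0]
    - [8.3,-6.3,0]
    - [9.6,-4,0]
    - [10.4,-1.4,0]
  rot:
    - [0,0,0]
    - [0,0,0]
    - [0,0,0]
    - [0,0,0]
    - [0,0,0]
    - [0,0,0]
    - [0,0,0]
    - [0,0,0]
    - [0,0,0]
    - [0,0,0]
    - [0,0,0]
    - [0,0,0]
    - [0,0,0]
    - [0,0,0]
    - [0,0,0]
    - [0,0,0]
    - [0,0,0]
    - [0,0,0]
  fingers: [1,1,1,1,1,1,1,1,1,1,1,1,1,1,1,1,1,1]

```text
t: 10.68
eef_pos: [508.9, 38.9, 117.0]
tcp_rot: [-2.267, -2.174, 0.001]
contact_force: [1.0, -2.0, -0.9]
gripper_width: 14.3
```

Call:
drive_tool:
  linear:
    - [10.4,1.4,0]
    - [9.6,4,0]
    - [8.3,6.3,0]
    - [6.3,8.3,0]
    - [4,9.6,0]
    - [1.4,10.4,0]
    - [-1.4,10.4,0]
    - [-4,9.6,0]
    - [-4,5.7,0]
    - [-4.9,4.9,0]
    - [-2.8,2.2,0]
    - [-2.9,1.8,0]
    - [0,0,0]
    - [0,0,0]
    - [0,0,0]
  rot:
    - [0,0,0]
    - [0,0,0]
    - [0,0,0]
    - [0,0,0]
    - [0,0,0]
    - [0,0,0]
    - [0,0,0]
    - [0,0,0]
    - [0,0,0]
    - [0,0,0]
    - [0,0,0]
    - [0,0,0]
    - [0,0,0]
    - [0,0,0]
    - [0,0,0]
  fingers: [1,1,1,1,1,1,1,1,1,1,1,1,1,1,1]

```text
t: 11.93
eef_pos: [585.1, 54.4, 117.0]
tcp_rot: [2.267, 2.174, 0.0]
contact_force: [2.2, -1.8, 0.3]
gripper_width: 14.4
```

```bash
python3 -c "
from h import *
st();arm(save='pics/g4.png')"
```

```text
t 11.9333 box [34.6 20. ] r 39.9 ang 30.1 z 117.0 F box [ 2.2 -1.7] 0.3 w 14.4
arm 90 [7.7 9.8] 51.9 z 115.0
arm 44 [21.3 12.5] 30.4 z 113.0
hub@116 [ 0.1 -0.2] 116.67960375135362
```

View pics/g4.png

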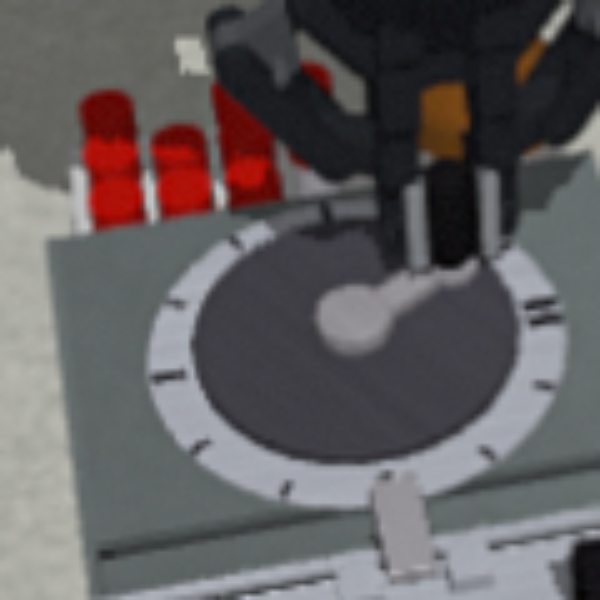

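At 11 (arm 30.4°, tool 30.1°); the bolt's end is at crop (390,480). Now anticlockwise slowly: 60° first, where the bolt can't drop, then 4° steps with force and a bolt check after each.

```bash
cat >> h.py <<'E'
import os
def bolt():
    p,_=read_camera("side");a=p[258:302,255:290].max(2).astype(float)
    if not os.path.exists("ref.npy"): np.save("ref.npy",a)
    r=np.load("ref.npy");print("bolt diff",abs(a-r).mean().round(2),"n>25:",(abs(a-r)>25).sum())
def fx():
    s=sense();b=RB.T@(s["eef_pos"][:2]-C);f=RB.T@s["contact_force"][:2];t=np.array([-b[1],b[0]])/np.hypot(*b)
    print("ang",np.degrees(np.arctan2(b[1],b[0])).round(1),"Ft",(f@t).round(1),"Fr",(f@b/np.hypot(*b)).round(1),"Fz",s["contact_force"][2].round(1))
E
python3 - <<'E'
from h import *
bolt();st()
def tab(a,b,s):
    t=np.radians(np.arange(a,b+.1,s));q=np.c_[40*np.sin(t),40*np.cos(t)].round(1);print([[float(round(x,1)),float(round(y,1)),0] for x,y in np.diff(q,axis=0)])
tab(30,90,3);tab(90,222,2)
E
```

```text
bolt diff 0.0 n>25: 0
t 12.0333 box [34.5 20.2] r 40.0 ang 30.3 z 117.0 F box [ 2.5 -1.9] 0.3 w 14.5
[[1.8, -1.1, 0], [1.7, -1.1, 0], [1.7, -1.3, 0], [1.6, -1.4, 0], [1.5, -1.4, 0], [1.4, -1.5, 0], [1.4, -1.6, 0], [1.3, -1.7, 0], [1.1, -1.7, 0], [1.1, -1.8, 0], [1.0, -1.8, 0], [0.9, -1.9, 0], [0.8, -2.0, 0], [0.7, -1.9, 0], [0.6, -2.0, 0], [0.5, -2.1, 0], [0.4, -2.0, 0], [0.3, -2.1, 0], [0.1, -2.1, 0], [0.1, -2.1, 0]]
[[0.0, -1.4, 0], [-0.1, -1.4, 0], [-0.1, -1.4, 0], [-0.2, -1.4, 0], [-0.2, -1.3, 0], [-0.3, -1.4, 0], [-0.3, -1.4, 0], [-0.3, -1.3, 0], [-0.5, -1.4, 0], [-0.4, -1.3, 0], [-0.5, -1.3, 0], [-0.6, -1.3, 0], [-0.5, -1.2, 0], [-0.7, -1.3, 0], [-0.7, -1.2, 0], [-0.7, -1.2, 0], [-0.7, -1.2, 0], [-0.8, -1.1, 0], [-0.9, -1.1, 0], [-0.9, -1.1, 0], [-0.9, -1.1, 0], [-0.9, -1.0, 0], [-1.0, -1.0, 0], [-1.0, -0.9, 0], [-1.1, -0.9, 0], [-1.1, -0.9, 0], [-1.1, -0.9, 0], [-1.1, -0.8, 0], [-1.2, -0.7, 0], [-1.2, -0.7, 0], [-1.2, -0.7, 0], [-1.3, -0.7, 0], [-1.2, -0.5, 0], [-1.3, -0.6, 0], [-1.3, -0.5, 0], [-1.3, -0.4, 0], [-1.4, -0.5, 0], [-1.3, -0.3, 0], [-1.4, -0.3, 0], [-1.4, -0.3, 0], [-1.3, -0.2, 0], [-1.4, -0.2, 0], [-1.4, -0.1, 0], [-1.4, -0.1, 0], [-1.4, 0.0, 0], [-1.4, 0.0, 0], [-1.4, 0.1, 0], [-1.4, 0.1, 0], [-1.4, 0.2, 0], [-1.3, 0.2, 0], [-1.4, 0.3, 0], [-1.4, 0.3, 0], [-1.3, 0.3, 0], [-1.4, 0.5, 0], [-1.3, 0.4, 0], [-1.3, 0.5, 0], [-1.3, 0.6, 0], [-1.2, 0.5, 0], [-1.3, 0.7, 0], [-1.2, 0.7, 0], [-1.2, 0.7, 0], [-1.2, 0.7, 0], [-1.1, 0.8, 0], [-1.1, 0.9, 0], [-1.1, 0.9, 0], [-1.1, 0.9, 0]]
```

Call:
drive_tool:
  linear:
    - [1.8,-1.1,0]
    - [1.7,-1.1,0]
    - [1.7,-1.3,0]
    - [1.6,-1.4,0]
    - [1.5,-1.4,0]
    - [1.4,-1.5,0]
    - [1.4,-1.6,0]
    - [1.3,-1.7,0]
    - [1.1,-1.7,0]
    - [1.1,-1.8,0]
    - [1.0,-1.8,0]
    - [0.9,-1.9,0]
    - [0.8,-2.0,0]
    - [0.7,-1.9,0]
    - [0.6,-2.0,0]
    - [0.5,-2.1,0]
    - [0.4,-2.0,0]
    - [0.3,-2.1,0]
    - [0.1,-2.1,0]
    - [0.1,-2.1,0]
  rot:
    - [0,0,0]
    - [0,0,0]
    - [0,0,0]
    - [0,0,0]
    - [0,0,0]
    - [0,0,0]
    - [0,0,0]
    - [0,0,0]
    - [0,0,0]
    - [0,0,0]
    - [0,0,0]
    - [0,0,0]
    - [0,0,0]
    - [0,0,0]
    - [0,0,0]
    - [0,0,0]
    - [0,0,0]
    - [0,0,0]
    - [0,0,0]
    - [0,0,0]
  fingers: [1,1,1,1,1,1,1,1,1,1,1,1,1,1,1,1,1,1,1,1]

```text
t: 13.7
eef_pos: [551.1, 76.2, 117.0]
tcp_rot: [-2.268, -2.174, -0.0]
contact_force: [1.4, -0.3, 0.4]
gripper_width: 14.0
```

Call:
drive_tool:
  linear:
    - [0,-1.4,0]
    - [-0.1,-1.4,0]
    - [0,0,0]
  rot:
    - [0,0,0]
    - [0,0,0]
    - [0,0,0]
  fingers: [1,1,1]

```text
t: 13.95
eef_pos: [548.1, 76.2, 117.0]
tcp_rot: [-2.267, -2.174, 0.001]
contact_force: [-0.5, 0.2, 1.2]
gripper_width: 14.6
```

```bash
python3 -c "
from h import *
fx();bolt()"
```

```text
ang 94.6 Ft 0.5 Fr 0.3 Fz 1.2
bolt diff 1.62 n>25: 0
```

Call:
drive_tool:
  linear:
    - [-0.1,-1.4,0]
    - [-0.2,-1.4,0]
    - [0,0,0]
  rot:
    - [0,0,0]
    - [0,0,0]
    - [0,0,0]
  fingers: [1,1,1]

```text
t: 14.25
eef_pos: [545.4, 76.0, 117.0]
tcp_rot: [-2.267, -2.174, 0.0]
contact_force: [0.5, -0.0, 2.1]
gripper_width: 14.2
```

```bash
python3 -c "
from h import *
fx();bolt()"
```

```text
ang 98.5 Ft -0.5 Fr -0.1 Fz 2.1
bolt diff 1.94 n>25: 2
```

Call:
drive_tool:
  linear:
    - [-0.2,-1.3,0]
    - [-0.3,-1.4,0]
    - [0,0,0]
  rot:
    - [0,0,0]
    - [0,0,0]
    - [0,0,0]
  fingers: [1,1,1]

```text
t: 14.55
eef_pos: [542.7, 75.6, 117.0]
tcp_rot: [-2.267, -2.174, 0.0]
contact_force: [0.4, -0.9, 1.8]
gripper_width: 14.2
```

```bash
python3 -c "
from h import *
fx();bolt()"
```

```text
ang 102.4 Ft -0.2 Fr -1.0 Fz 1.8
bolt diff 1.58 n>25: 1
```

Call:
drive_tool:
  linear:
    - [-0.3,-1.4,0]
    - [-0.3,-1.3,0]
    - [0,0,0]
  rot:
    - [0,0,0]
    - [0,0,0]
    - [0,0,0]
  fingers: [1,1,1]

```text
t: 14.85
eef_pos: [540.0, 75.1, 117.0]
tcp_rot: [-2.268, -2.174, 0.0]
contact_force: [0.8, 0.2, 2.0]
gripper_width: 14.3
```

```bash
python3 -c "
from h import *
fx();bolt()"
```

```text
ang 106.3 Ft -0.8 Fr -0.0 Fz 2.0
bolt diff 1.5 n>25: 1
```

Call:
drive_tool:
  linear:
    - [-0.5,-1.4,0]
    - [-0.4,-1.3,0]
    - [0,0,0]
  rot:
    - [0,0,0]
    - [0,0,0]
    - [0,0,0]
  fingers: [1,1,1]

```text
t: 15.15
eef_pos: [537.2, 74.3, 117.0]
tcp_rot: [-2.267, -2.174, 0.0]
contact_force: [0.9, -0.2, 1.4]
gripper_width: 14.0
```

```bash
python3 -c "
from h import *
fx();bolt()"
```

```text
ang 110.4 Ft -0.8 Fr -0.4 Fz 1.4
bolt diff 1.54 n>25: 1
```

Call:
drive_tool:
  linear:
    - [-0.5,-1.3,0]
    - [-0.6,-1.3,0]
    - [0,0,0]
  rot:
    - [0,0,0]
    - [0,0,0]
    - [0,0,0]
  fingers: [1,1,1]

```text
t: 15.45
eef_pos: [534.6, 73.3, 117.0]
tcp_rot: [-2.268, -2.174, 0.0]
contact_force: [0.2, -0.1, 1.4]
gripper_width: 14.1
```

```bash
python3 -c "
from h import *
fx();bolt()"
```

```text
ang 114.4 Ft -0.2 Fr -0.2 Fz 1.4
bolt diff 1.52 n>25: 1
```

Call:
drive_tool:
  linear:
    - [-0.5,-1.2,0]
    - [-0.7,-1.3,0]
    - [0,0,0]
  rot:
    - [0,0,0]
    - [0,0,0]
    - [0,0,0]
  fingers: [1,1,1]

```text
t: 15.75
eef_pos: [531.9, 72.1, 117.0]
tcp_rot: [-2.267, -2.174, 0.001]
contact_force: [-0.4, -0.8, 1.9]
gripper_width: 14.6
```

```bash
python3 -c "
from h import *
fx();bolt()"
```

```text
ang 118.5 Ft 0.7 Fr -0.6 Fz 1.9
bolt diff 1.69 n>25: 4
```

Call:
drive_tool:
  linear:
    - [-0.7,-1.2,0]
    - [-0.7,-1.2,0]
    - [0,0,0]
  rot:
    - [0,0,0]
    - [0,0,0]
    - [0,0,0]
  fingers: [1,1,1]

```text
t: 16.05
eef_pos: [529.4, 70.8, 116.9]
tcp_rot: [-2.267, -2.174, 0.001]
contact_force: [-0.8, -2.4, 2.1]
gripper_width: 14.2
```

```bash
python3 -c "
from h import *
fx();bolt()"
```

```text
ang 122.5 Ft 1.9 Fr -1.7 Fz 2.1
bolt diff 2.35 n>25: 23
```

```bash
python3 - <<'E'
from h import *
p,_=read_camera("side");a=p[258:302,255:290].max(2).astype(float);r=np.load("ref.npy")
v,u=np.nonzero(abs(a-r)>25);print(np.c_[u+255,v+258,(a-r)[v,u]].astype(int).tolist())
E
```

```text
[[278, 268, -29], [279, 268, -30], [267, 274, 36], [266, 275, 37], [267, 275, 53], [263, 276, -52], [263, 277, -53], [272, 293, -30], [273, 293, -36], [274, 293, -39], [275, 293, -38], [268, 294, -37], [269, 294, -41], [270, 294, -33], [271, 295, 26], [272, 295, 40], [273, 295, 51], [274, 295, 42], [276, 295, 30], [268, 296, 49], [269, 296, 35], [270, 296, 35], [271, 296, 39], [272, 296, 48], [273, 296, 32]]
```

Call:
drive_tool:
  linear:
    - [0,0,0]
    - [0,0,0]
  rot:
    - [0,0,0]
    - [0,0,0]
  fingers: [1,1]

```text
t: 16.32
eef_pos: [529.5, 70.8, 116.9]
tcp_rot: [-2.267, -2.174, 0.001]
contact_force: [-3.3, -2.4, 2.2]
gripper_width: 14.3
```

```bash
python3 - <<'E'
from h import *
fx();bolt();arm(save="pics/g5.png")
E
```

```text
ang 122.5 Ft 4.1 Fr -0.4 Fz 2.2
bolt diff 2.35 n>25: 22
arm 84 [-0.4 11.6] 92.0 z 116.0
arm 38 [-12.5  21. ] 120.7 z 112.0
hub@116 [ 0.2 -0.2] 116.81289670192996
```

View pics/g5.png

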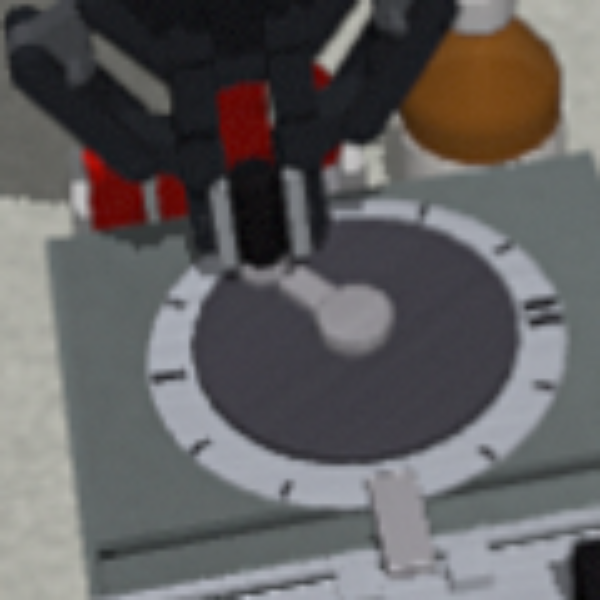

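Bolt end now at crop (385,475), its rear at about 572 (was 578). It has crept about 2 mm towards the dial, not the full 8 mm. No resistance felt yet, so I'll use smaller steps.

Call:
drive_tool:
  linear:
    - [-0.7,-1.2,0]
    - [0,0,0]
  rot:
    - [0,0,0]
    - [0,0,0]
  fingers: [1,1]

```text
t: 16.58
eef_pos: [528.8, 70.4, 117.0]
tcp_rot: [2.267, 2.174, 0.001]
contact_force: [0.1, -1.1, 0.2]
gripper_width: 14.4
```

```bash
python3 -c "
from h import *
fx();bolt()"
```

```text
ang 123.7 Ft 0.5 Fr -1.0 Fz 0.2
bolt diff 2.6 n>25: 26
```

Call:
drive_tool:
  linear:
    - [-0.8,-1.1,0]
    - [0,0,0]
    - [0,0,0]
  rot:
    - [0,0,0]
    - [0,0,0]
    - [0,0,0]
  fingers: [1,1,1]

```text
t: 16.88
eef_pos: [527.5, 69.5, 117.0]
tcp_rot: [2.268, 2.174, 0.0]
contact_force: [-0.4, -1.0, 0.1]
gripper_width: 14.5
```

```bash
python3 -c "
from h import *
fx();bolt()"
```

```text
ang 125.8 Ft 0.9 Fr -0.6 Fz 0.1
bolt diff 2.99 n>25: 44
```

Call:
drive_tool:
  linear:
    - [-0.9,-1.1,0]
    - [0,0,0]
    - [0,0,0]
  rot:
    - [0,0,0]
    - [0,0,0]
    - [0,0,0]
  fingers: [1,1,1]

```text
t: 17.18
eef_pos: [526.3, 68.7, 117.0]
tcp_rot: [-2.268, -2.174, 0.0]
contact_force: [-0.7, -0.3, 1.2]
gripper_width: 14.2
```

```bash
python3 -c "
from h import *
fx();bolt();arm()"
```

```text
ang 128.0 Ft 0.7 Fr 0.1 Fz 1.2
bolt diff 3.72 n>25: 65
arm 88 [-0.9 11.4] 94.4 z 116.0
arm 41 [-14.6  20.1] 126.0 z 113.0
hub@116 [ 0.1 -0.2] 116.49363471683398
```

Call:
drive_tool:
  linear:
    - [-0.9,-1.1,0]
    - [0,0,0]
    - [0,0,0]
  rot:
    - [0,0,0]
    - [0,0,0]
    - [0,0,0]
  fingers: [1,1,1]

```text
t: 17.53
eef_pos: [525.2, 67.8, 117.0]
tcp_rot: [2.268, 2.174, 0.0]
contact_force: [0.4, -1.0, 0.9]
gripper_width: 14.1
```

```bash
python3 -c "
from h import *
fx();bolt();arm()"
```

```text
ang 129.9 Ft 0.3 Fr -1.0 Fz 0.9
bolt diff 3.66 n>25: 67
arm 89 [-1.1 11.3] 95.3 z 116.0
arm 41 [-15.6  19.4] 128.9 z 113.0
hub@116 [ 0.1 -0.2] 116.64045077886738
```

Call:
drive_tool:
  linear:
    - [-0.9,-1.0,0]
    - [0,0,0]
    - [0,0,0]
  rot:
    - [0,0,0]
    - [0,0,0]
    - [0,0,0]
  fingers: [1,1,1]

```text
t: 17.88
eef_pos: [524.1, 67.0, 117.0]
tcp_rot: [-2.268, -2.174, 0.0]
contact_force: [0.3, -0.5, 0.5]
gripper_width: 14.2
```

```bash
python3 -c "
from h import *
fx();bolt();arm(save='pics/g6.png')"
```

```text
ang 131.9 Ft 0.1 Fr -0.6 Fz 0.5
bolt diff 3.61 n>25: 67
arm 89 [-1.1 11.2] 95.4 z 115.0
arm 40 [-16.2  18.9] 130.6 z 113.0
hub@116 [ 0.1 -0.2] 116.59481993010002
```

View pics/g6.png

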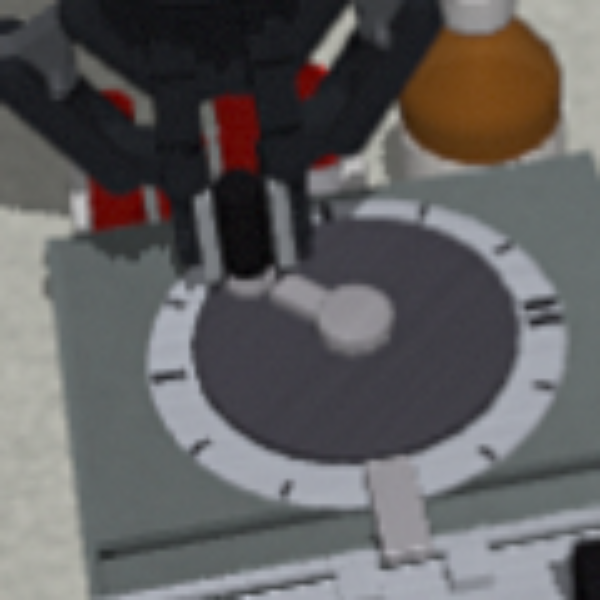

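The bolt has now moved the full way: tip at the dial's rim at crop (390,462), rear at about 558. Next I feel for the dead stop in small steps.

Call:
drive_tool:
  linear:
    - [-0.7,-0.8,0]
    - [0,0,0]
    - [0,0,0]
  rot:
    - [0,0,0]
    - [0,0,0]
    - [0,0,0]
  fingers: [1,1,1]

```text
t: 18.23
eef_pos: [523.3, 66.3, 117.0]
tcp_rot: [-2.268, -2.174, 0.0]
contact_force: [0.8, 0.1, 0.6]
gripper_width: 14.1
```

```bash
python3 -c "
from h import *
fx();bolt();arm()"
```

```text
ang 133.3 Ft -0.7 Fr -0.4 Fz 0.6
bolt diff 3.57 n>25: 65
arm 89 [-0.7 11.2] 93.6 z 116.0
arm 39 [-16.5  18.7] 131.4 z 113.0
hub@116 [ 0.1 -0.2] 116.90911005604676
```

Call:
drive_tool:
  linear:
    - [-0.7,-0.7,0]
    - [0,0,0]
    - [0,0,0]
  rot:
    - [0,0,0]
    - [0,0,0]
    - [0,0,0]
  fingers: [1,1,1]

```text
t: 18.58
eef_pos: [522.6, 65.6, 117.0]
tcp_rot: [2.268, 2.174, -0.0]
contact_force: [0.7, -0.5, 0.3]
gripper_width: 14.5
```

```bash
python3 -c "
from h import *
fx();bolt();arm()"
```

```text
ang 134.8 Ft -0.2 Fr -0.8 Fz 0.3
bolt diff 3.64 n>25: 66
arm 89 [-1.8 11. ] 99.5 z 115.0
arm 40 [-16.7  18.2] 132.5 z 113.0
hub@116 [ 0.1 -0.2] 116.7706116847192
```

Call:
drive_tool:
  linear:
    - [-0.7,-0.7,0]
    - [0,0,0]
    - [0,0,0]
  rot:
    - [0,0,0]
    - [0,0,0]
    - [0,0,0]
  fingers: [1,1,1]

```text
t: 18.93
eef_pos: [521.9, 64.9, 117.0]
tcp_rot: [-2.268, -2.174, 0.0]
contact_force: [0.3, -0.0, 0.0]
gripper_width: 14.4
```

```bash
python3 -c "
from h import *
fx();bolt();arm()"
```

```text
ang 136.2 Ft -0.2 Fr -0.2 Fz 0.0
bolt diff 3.74 n>25: 67
arm 94 [-1.4 10.7] 97.7 z 115.0
arm 41 [-17.7  17.3] 135.7 z 113.0
hub@116 [-0.  -0.2] 116.7394584373721
```

Call:
drive_tool:
  linear:
    - [-0.9,-0.9,0]
    - [0,0,0]
    - [0,0,0]
  rot:
    - [0,0,0]
    - [0,0,0]
    - [0,0,0]
  fingers: [1,1,1]

```text
t: 19.28
eef_pos: [520.9, 64.1, 117.0]
tcp_rot: [-2.268, -2.174, 0.0]
contact_force: [1.0, 0.8, 0.5]
gripper_width: 14.4
```

```bash
python3 -c "
from h import *
fx();bolt();arm()"
```

```text
ang 138.1 Ft -1.3 Fr -0.2 Fz 0.5
bolt diff 3.7 n>25: 66
arm 92 [-2.1 10.7] 100.9 z 115.0
arm 41 [-18.1  17. ] 136.8 z 113.0
hub@116 [-0.  -0.2] 116.74906848097356
```

Call:
drive_tool:
  linear:
    - [-1.0,-0.9,0]
    - [0,0,0]
    - [0,0,0]
  rot:
    - [0,0,0]
    - [0,0,0]
    - [0,0,0]
  fingers: [1,1,1]

```text
t: 19.63
eef_pos: [520.1, 63.2, 117.0]
tcp_rot: [2.268, 2.174, 0.0]
contact_force: [1.3, 1.1, 0.4]
gripper_width: 14.2
```

```bash
python3 -c "
from h import *
fx();bolt();arm()"
```

```text
ang 139.8 Ft -1.7 Fr -0.2 Fz 0.4
bolt diff 3.69 n>25: 65
arm 95 [-1.9 10.6] 100.3 z 115.0
arm 44 [-18.3  16.8] 137.6 z 113.0
hub@116 [-0.  -0.2] 116.78414246338832
```

Call:
drive_tool:
  linear:
    - [-1.0,-0.9,0]
    - [0,0,0]
    - [0,0,0]
  rot:
    - [0,0,0]
    - [0,0,0]
    - [0,0,0]
  fingers: [1,1,1]

```text
t: 19.98
eef_pos: [519.3, 62.4, 117.1]
tcp_rot: [2.268, 2.174, 0.001]
contact_force: [3.7, 2.6, -1.3]
gripper_width: 14.2
```

```bash
python3 -c "
from h import *
fx();bolt();arm()"
```

```text
ang 141.3 Ft -4.4 Fr -1.1 Fz -1.3
bolt diff 3.62 n>25: 62
arm 95 [-1.9 10.3] 100.6 z 114.0
arm 43 [-18.7  15.9] 139.6 z 113.0
hub@116 [-0.  -0.2] 116.86542903306008
```

Call:
drive_tool:
  linear:
    - [-0.6,-0.5,0]
    - [0,0,0]
    - [0,0,0]
  rot:
    - [0,0,0]
    - [0,0,0]
    - [0,0,0]
  fingers: [1,1,1]

```text
t: 20.33
eef_pos: [518.9, 61.9, 117.1]
tcp_rot: [2.267, 2.174, 0.001]
contact_force: [4.3, 4.0, -1.1]
gripper_width: 14.2
```

```bash
python3 -c "
from h import *
fx();bolt();arm()"
```

```text
ang 142.3 Ft -5.8 Fr -0.7 Fz -1.1
bolt diff 3.68 n>25: 65
arm 96 [-2.4 10.2] 103.1 z 114.0
arm 42 [-18.8  15.7] 140.1 z 113.0
hub@116 [-0.  -0.2] 116.83892296982833
```

Call:
drive_tool:
  linear:
    - [-0.6,-0.5,0]
    - [0,0,0]
    - [0,0,0]
  rot:
    - [0,0,0]
    - [0,0,0]
    - [0,0,0]
  fingers: [1,1,1]

```text
t: 20.68
eef_pos: [518.5, 61.4, 117.1]
tcp_rot: [2.268, 2.174, 0.002]
contact_force: [4.7, 5.3, -3.2]
gripper_width: 14.4
```

```bash
python3 -c "
from h import *
fx();bolt();arm()"
```

```text
ang 143.1 Ft -7.0 Fr -0.3 Fz -3.2
bolt diff 3.69 n>25: 64
arm 97 [-2.5  9.9] 104.4 z 115.0
arm 41 [-18.9  15.6] 140.5 z 113.0
hub@116 [-0.  -0.2] 116.91738982104516
```

The dial is stopped dead: force climbs with each step (1.3 → 7 N) while the arm stays at about 140°. The bolt is in. I ease off, release, and lift straight up.

Call:
drive_tool:
  linear:
    - [0.8,0.7,0]
    - [0.7,0.6,0]
    - [0,0,0]
    - [0,0,0]
    - [0,0,0]
    - [0,0,0]
    - [0,0,0]
    - [0,0,0]
    - [0,0,0]
    - [0,0,0]
    - [0,0,-5]
    - [0,0,-10]
    - [0,0,-20]
    - [0,0,-25]
    - [0,0,-25]
    - [0,0,-15]
    - [0,0,0]
    - [0,0,0]
  rot:
    - [0,0,0]
    - [0,0,0]
    - [0,0,0]
    - [0,0,0]
    - [0,0,0]
    - [0,0,0]
    - [0,0,0]
    - [0,0,0]
    - [0,0,0]
    - [0,0,0]
    - [0,0,0]
    - [0,0,0]
    - [0,0,0]
    - [0,0,0]
    - [0,0,0]
    - [0,0,0]
    - [0,0,0]
    - [0,0,0]
  fingers: [1,1,1,0.4,0.4,0.4,0.4,0.4,0.4,0.4,0.4,0.4,0.4,0.4,0.4,0.4,0.4,0.4]

```text
t: 22.28
eef_pos: [519.6, 62.5, 218.0]
tcp_rot: [2.267, 2.173, 0.002]
contact_force: [0.2, 0.8, 0.3]
gripper_width: 51.3
```

```bash
python3 -c "
from h import *
st();bolt();s=sense();d=RB.T@(np.array([588.3,-112.0])-s['eef_pos'][:2]);print('to fin tool x,y',d[1],d[0])"
```

```text
t 22.2833 box [-31.2  25.3] r 40.2 ang 140.9 z 218.0 F box [0.2 0.8] 0.3 w 51.3
bolt diff 5.71 n>25: 70
to fin tool x,y -171.42832580531552 76.43209326329112
```

Call:
drive_tool:
  linear:
    - [-34.3,15.3,0]
    - [-34.3,15.3,0]
    - [-34.3,15.3,0]
    - [-34.3,15.3,0]
    - [-34.2,15.2,0]
    - [0,0,0]
    - [0,0,30]
    - [0,0,30]
    - [0,0,25]
    - [0,0,15]
    - [0,0,6]
    - [0,0,0]
    - [0,0,0]
    - [0,0,0]
  rot:
    - [0,0,0]
    - [0,0,0]
    - [0,0,0]
    - [0,0,0]
    - [0,0,0]
    - [0,0,0]
    - [0,0,0]
    - [0,0,0]
    - [0,0,0]
    - [0,0,0]
    - [0,0,0]
    - [0,0,0]
    - [0,0,0]
    - [0,0,0]
  fingers: [0.4,0.4,0.4,0.4,0.4,0.4,0.4,0.4,0.4,0.4,0.4,0.4,0.4,0.4]
  newtons: 30

```text
t: 23.5
eef_pos: [589.1, -112.0, 112.0]
tcp_rot: [2.267, 2.174, 0.001]
contact_force: [-1.0, -0.0, 0.9]
gripper_width: 51.1
```

```bash
python3 -c "
from h import *
st();p,_=read_camera('side');cv2.imwrite('pics/f1.png',cv2.resize(p[180:380,180:400],None,fx=2.5,fy=2.5)[:,:,::-1])"
```

```text
t 23.5 box [  45.5 -146.1] r 153.1 ang -72.7 z 112.0 F box [-1.  -0.1] 0.9 w 51.1
```

View pics/f1.png

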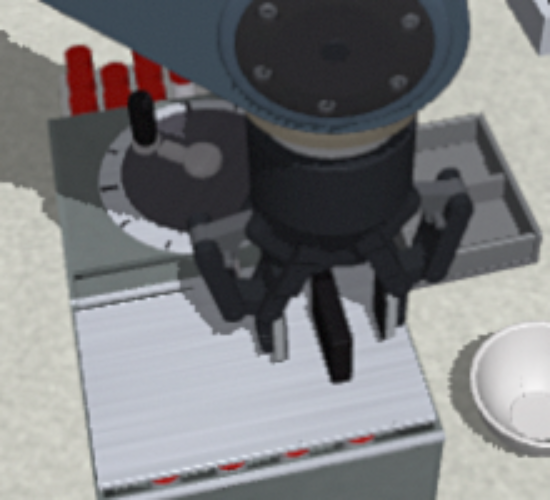

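Fin at crop (332,325) stands between the open fingers; the knob stands free at (142,120). Closing and starting to slide.

Call:
drive_tool:
  linear:
    - [0,0,0]
    - [0,0,0]
    - [0,0,0]
    - [0,0,0]
    - [0,0,0]
    - [0,0,0]
    - [0,0,0]
    - [0,-1,0]
    - [0,-2,0]
    - [0,-3,0]
    - [0,-4,0]
    - [0,0,0]
  rot:
    - [0,0,0]
    - [0,0,0]
    - [0,0,0]
    - [0,0,0]
    - [0,0,0]
    - [0,0,0]
    - [0,0,0]
    - [0,0,0]
    - [0,0,0]
    - [0,0,0]
    - [0,0,0]
    - [0,0,0]
  fingers: [1,1,1,1,1,1,1,1,1,1,1,1]
  newtons: 30

```text
t: 24.55
eef_pos: [578.4, -111.5, 111.5]
tcp_rot: [2.267, 2.174, 0.001]
contact_force: [-0.8, 0.3, 7.1]
gripper_width: 11.6
```

```bash
python3 -c "
from h import *
st()"
```

```text
t 24.55 box [  34.8 -146.1] r 150.2 ang -76.6 z 111.5 F box [-0.8  0.3] 7.1 w 11.6
```

Call:
drive_tool:
  linear:
    - [0,-3,0]
    - [0,-5,0]
    - [0,-6,0]
    - [0,-6,0]
    - [0,-6,0]
    - [0,-6,0]
    - [0,-6,0]
    - [0,-6,0]
    - [0,-6,0]
    - [0,-6,0]
    - [0,-6,0]
    - [0,-6,0]
    - [0,-6,0]
    - [0,-6,0]
    - [0,-5,0]
    - [0,-4,0]
    - [0,-3,0]
    - [0,-2,0]
    - [0,-1,0]
    - [0,0,0]
  rot:
    - [0,0,0]
    - [0,0,0]
    - [0,0,0]
    - [0,0,0]
    - [0,0,0]
    - [0,0,0]
    - [0,0,0]
    - [0,0,0]
    - [0,0,0]
    - [0,0,0]
    - [0,0,0]
    - [0,0,0]
    - [0,0,0]
    - [0,0,0]
    - [0,0,0]
    - [0,0,0]
    - [0,0,0]
    - [0,0,0]
    - [0,0,0]
    - [0,0,0]
  fingers: [1,1,1,1,1,1,1,1,1,1,1,1,1,1,1,1,1,1,1,1]

```text
t: 26.22
eef_pos: [483.8, -107.4, 111.5]
tcp_rot: [2.267, 2.174, 0.001]
contact_force: [0.2, 2.9, 7.6]
gripper_width: 11.4
```

```bash
python3 -c "
from h import *
st()"
```

```text
t 26.2167 box [ -59.9 -146. ] r 157.8 ang -112.3 z 111.5 F box [0.1 2.9] 7.6 w 11.4
```

Now about 5 mm short of the end stop; creeping to it.

Call:
drive_tool:
  linear:
    - [0,-1,0]
    - [0,-1,0]
    - [0,-1,0]
    - [0,-1,0]
    - [0,-1,0]
    - [0,0,0]
    - [0,0,0]
  rot:
    - [0,0,0]
    - [0,0,0]
    - [0,0,0]
    - [0,0,0]
    - [0,0,0]
    - [0,0,0]
    - [0,0,0]
  fingers: [1,1,1,1,1,1,1]

```text
t: 26.8
eef_pos: [479.6, -107.3, 111.5]
tcp_rot: [2.266, 2.173, 0.003]
contact_force: [5.2, 2.4, 5.0]
gripper_width: 11.5
```

Call:
drive_tool:
  linear:
    - [0,-0.7,0]
    - [0,-0.7,0]
    - [0,0,0]
    - [0,0,0]
  rot:
    - [0,0,0]
    - [0,0,0]
    - [0,0,0]
    - [0,0,0]
  fingers: [1,1,1,1]

```text
t: 27.13
eef_pos: [479.5, -107.3, 111.5]
tcp_rot: [2.265, 2.171, 0.006]
contact_force: [14.3, 3.8, -2.2]
gripper_width: 11.1
```

```bash
python3 -c "
from h import *
st()"
```

```text
t 27.1333 box [ -64.2 -146. ] r 159.5 ang -113.7 z 111.5 F box [14.1  4.4] -2.2 w 11.1
```

End stop felt (14 N). Relax, release and lift.

Call:
drive_tool:
  linear:
    - [0,1.2,0]
    - [0,0,0]
    - [0,0,0]
    - [0,0,0]
    - [0,0,0]
    - [0,0,0]
    - [0,0,0]
    - [0,0,0]
    - [0,0,-5]
    - [0,0,-10]
    - [0,0,-25]
    - [0,0,-30]
    - [0,0,-30]
    - [0,0,-20]
    - [0,0,0]
    - [0,0,0]
  rot:
    - [0,0,0]
    - [0,0,0]
    - [0,0,0]
    - [0,0,0]
    - [0,0,0]
    - [0,0,0]
    - [0,0,0]
    - [0,0,0]
    - [0,0,0]
    - [0,0,0]
    - [0,0,0]
    - [0,0,0]
    - [0,0,0]
    - [0,0,0]
    - [0,0,0]
    - [0,0,0]
  fingers: [1,1,0.4,0.4,0.4,0.4,0.4,0.4,0.4,0.4,0.4,0.4,0.4,0.4,0.4,0.4]

```text
t: 28.47
eef_pos: [478.8, -107.5, 232.5]
tcp_rot: [2.266, 2.173, 0.002]
contact_force: [-0.3, 0.3, -0.3]
gripper_width: 51.3
```

```bash
python3 - <<'E'
from h import *
st();p,d=read_camera('side');cv2.imwrite('pics/e1.png',p[:,:,::-1])
W=world("side",d);g=p.max(2);m=(g<45)&(abs(W[...,2]-142)<4)
m&=(W[...,0]>440)&(W[...,0]<640)&(W[...,1]<-70)&(W[...,1]>-150)
v,u=np.nonzero(m);P=plane("side",np.c_[u,v],143)[:,:2];print(len(u),((P-C)@RB).mean(0) if len(u) else "")
E
```

```text
t 28.4667 box [ -64.8 -146.2] r 159.9 ang -113.9 z 232.5 F box [-0.3  0.3] -0.3 w 51.3
272 [ -64.09052154 -148.14765638]
```

View pics/e1.png

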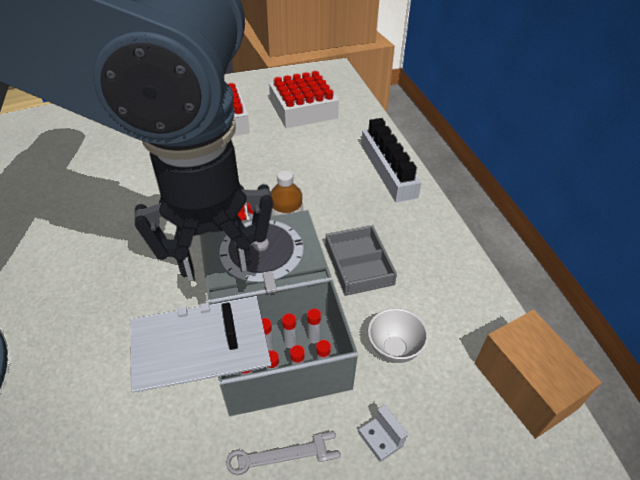

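The cover is open, with the fin at pixel (229,325). The tubes inside show, the bystanders are where they were, and the gripper is clear. Handing in.

```bash
python3 -c "
from rig import *
print(finish_job())"
```

```text
the job is handed in; nothing more can be done
None
```

The lockbox is unlocked and its cover is open to the end stop. I handed it in at about 28.5 s, and no verdict was reported.

**Winding:**
- I held the knob throughout, starting from about 11 o'clock, and wound it anticlockwise a little over two turns to 9. The tool read 90.6° and the camera 88.7°, where 9 o'clock is 90°.
- I then wound it clockwise 420° to 11. The tool read 30.1° and the camera 30.4°, where 11 o'clock is 30°.
- Going slowly anticlockwise, the bolt was seen moving fully towards the dial. The dial stopped dead about 110° past 11. The force peaked at about 7 N, well under the 20 N limit.

**Cover:** I released the knob, lifted straight off and slid the cover by its fin to the end stop, pressing up to about 14 N there. Then I let go and lifted clear.

**Last checks:**
- The camera put the fin at box x −64.1 mm. The expected value is −65, so it agrees within the 2 mm calibration.
- Contact force was about 0 and the bystanders looked unmoved in the last picture.

**Small disagreements:**
- The camera read the crank about 1–2.5° behind the tool near the bolt.
- The bolt appeared to move in gradually over about 8° rather than in one snap, and the firm stop came roughly 10° after that.

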